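# Lock the tone wheel and tighten its nut

### The arm

A 6-joint arm with a two-finger parallel gripper is mounted at the origin on a cart in front of the work surface, level with it; the furniture and walls round the work are solid. World frame = base frame: x ahead of the robot, y to its left, z up, the work surface at z = 0. Lengths are in m, angles in rad, forces in N, time in s.
With the tool pointing down it reaches from about 0.275 to 0.875 m from the base axis. Payload 12.5 kg.
Tool frame: the origin (TCP) lies on the centre line of the jaws, within the pads' length; the fingertips stand r.finger_overhang ahead of it and the grasp point (between the pads) lies 3 mm ahead of it (r.finger_overhang is the distance from the TCP to the fingertips, in m); z points along the fingers, y is the line along which they close (so a half turn about z gives the same grasp; the last joint's range is limited). The gripper opens to 85 mm and grips with 20 to 120 N. Pads are 22 mm wide; open, the fingers measure 114 mm over their backs; the gripper's body (76 mm by 85 mm) begins 54 mm behind the grasp point. The pads swing forward as they close: fully open they stand 13 mm farther back than shut.
Start: joints at [-1.358, 0.351, 1.652, -0, 1.139, -0.085], TCP at [0.161, -0.526, 0.253] pointing down, gripper open.
Joint ranges: [-2.75, 2.75], [-0.79, 2.1], [0.01, 2.65], [-1.57, 4.71], [0.07, 3.14], [-2.87, 2.87]. Speed limits (rad/s): [2.22, 2.22, 2.79, 3.14, 3.14, 3.14].

### API

Orientations are given as a unit quaternion [x, y, z, w].
In Python, from cell import r, optics gives the robot as it stands. The module is installed in compiled form; this text tells all that it offers. Calls block until the motion is done:
- r.move_to(position, orientation): joint-space move of the TCP to a pose.
- r.move_linear(position, rot=None, vel=0.15): straight line of the TCP; rot=None keeps the orientation; vel is the mean speed in m/s.
- r.set_joints(angles): joint-space move.
- r.set_gripper(opening, squeeze=None): opening from 0.0 (shut) to 1.0 (fully open); squeeze is the grip in N (None keeps the last); returns when the fingers have stopped.
- r.sleep(seconds).
- r.inverse_kinematics(position, orientation): joint angles nearest the present ones, or None.
- optics.get_image(name): name is "scene" or "top"; returns a dict with "pixels" (400x640x3 uint8, red, green, blue), "depth" (400x640 float32, m along the optical axis (not along the pixel's ray), 0 where there is no reading), "fx", "fy", "cx", "cy" (pixels), "D" ([k1, k2, p1, p2, k3] as OpenCV has them; the pictures are not rectified), "camera_from_world" (4x4, takes a point from world to camera coordinates). Camera axes: x right, y down, z forward; pixel columns grow to the right and rows downward; lengths in m; the calibration is good to about 2 mm. A picture is of the moment at which its call begins.
A pose or a line that the arm cannot do raises r.PlanningError and nothing moves.
- r.hand_in(): hands the job in; it is judged then, once.
Readings, each from a call of its own:
- r.current_t(): time.
- r.current_q(): joint angles.
- r.current_qvel(): joint speeds.
- r.current_effort(): joint torques, N m.
- r.current_tool_pos(): TCP position.
- r.current_ee_rot(): TCP orientation.
- r.current_contact_force(): force on the tool from outside, world axes, zero at the start.
- r.current_torque(): the same for the moment, N m.
- r.current_opening(): opening from 0.0 (shut) to 1.0 (fully open).
- r.current_finger_force(): force on a finger pad.
Only numpy, scipy, OpenCV 4.12 (cv2) and the standard library are available. Lean on these libraries where they do the work, as an engineer would, in place of code of your own. Each camera call takes 0.05 s, during which the arm holds its last target. There are 200 camera calls.

### The job

The bar nut on top of the sensor test spindle has come loose, and the slotted wheel under it spins along with the nut. Throw the ball-ended locking lever over so that its tooth drops fully into a slot of the wheel, turn the nut clockwise until it is tight against its stop, then throw the lever back out so that it stays open by itself and the wheel is free. Do not disturb the things lying around the spindle.

Things in the scene. Friction and masses are not known exactly. Their poses are not given: they have to be found in the camera images.
- spindle: sensor test spindle, fixed to the worktop: base plate 110 (x) x 250 (y, from -105 to +145) x 12 mm; origin on the worktop, on the upright axis of the wheel. Its +y points from the wheel to the locking lever; 85 mm along -y a 54 mm high pickup sensor stands by the rim. The slotted steel wheel (110 mm across, 10 mm thick, top at 46 mm) turns on this axis
- wheel (a joint): turn of the slotted wheel, rad, counter-clockwise from above positive; spins freely without end unless the lever's tooth is in a slot. 8 slots in the rim, 45 degrees (0.785 rad) apart, 10 mm wide at the root, about 2 mm play each side of the tooth; at wheel = 0 or any multiple of 0.785 a slot lies exactly under the tooth
- nut (a joint): turn of the bar nut relative to the wheel, rad, clockwise from above positive; starts loose between 0 and 0.5, tight against its stop at 1.6. It drags on the wheel with 0.09 N m, so a free wheel turns along with it and this value does not change; it moves only while the wheel is held by the tooth. It stays where it is left
- nut_grip (a point): point on the wheel axis in the black grip bar of the nut, 82 mm above the worktop: the bar is 44 mm long (along this frame's x), 10 mm thick (its y), from 58 to 92 mm above the worktop; nothing but the wheel (top at 46 mm, and a 14 mm radius nut flange up to 50 mm) is below it. Frame z is up; the frame turns with the nut
- lever (a joint): throw-over locking lever, rad: 0 = tooth fully down in a slot, wheel locked; about 0.15 = tooth resting on the rim between slots (not locked; drops in by itself when a slot comes under it); 1.05 = thrown out against its stop. Its weighted ball tips it over centre at about 0.5: below that it falls to the wheel by itself, above it falls out and stays. Moves easily, under 1 N at the ball
- lever_ball (a point): centre of the black ball knob, 22 mm across, at the end of the lever's 55 mm long, 8 mm thick handle. Thrown out, the ball is 145 mm from the wheel axis and 88 mm above the worktop; locked, 91 mm from the axis and 98 mm above the worktop; it swings about the pivot in the upright plane through the wheel axis
- lever_pivot (a point): hinge pin of the lever, 110 mm from the wheel axis along the spindle's +y and 46 mm above the worktop; the hinge axis is level, along the spindle's x. Handle leaning 20 degrees towards the wheel from upright at lever = 0, upright at 0.35, 40 degrees away from the wheel at 1.05
- driver_green: screwdriver lying in front of the base plate (on its -x side), 129 mm long, 19 mm high; bystander
- tape_blue: roll of insulating tape lying off the sensor end (-y) of the base plate, 55 mm across, 18 mm high; bystander
- screw_jar: small white jar standing behind the base plate, towards the lever, 45 mm across, 50 mm high; bystander
- housing_5: open moulded sensor housing, 95 x 124 x 50 mm, standing behind the base plate (on its +x side); bystander

How it is judged:
By the outcome, as a careful person would: the job done as asked, in the order asked, and still so for the second after the job is handed in, with the robot touching nothing.
It also fails if it takes over 64 s, if anything falls off the work surface, if the arm or the gripper's body presses on something with over 40 N, if the wrist force passes 120 N, or if a joint passes its speed limit or range.

## Working session

There is one attempt and no reset: what is moved stays moved. The work goes in short steps, each a Python script; the robot and the scene stay as the last script left them, time stands still between calls to the robot, and variables do not carry over. Pictures are saved under pics/ and viewed, at most 10 in all, crops included, and the job is handed in when it is done.

```bash
mkdir -p pics; cat > h.py <<'E'
import numpy as np, cv2
from cell import r, optics
def shot(name, fn=None):
    d=optics.get_image(name)
    if fn: cv2.imwrite('pics/'+fn, cv2.cvtColor(d['pixels'],cv2.COLOR_RGB2BGR))
    return d
def ray(d,u,v):
    K=np.array([[d['fx'],0,d['cx']],[0,d['fy'],d['cy']],[0,0,1]])
    n=cv2.undistortPoints(np.array([[[u,v]]],float),K,np.array(d['D'],float))[0,0]
    T=np.array(d['camera_from_world']);R=T[:3,:3]
    return -R.T@T[:3,3], R.T@np.array([n[0],n[1],1.])
def onplane(d,u,v,z):
    o,q=ray(d,u,v); return o+q*(z-o[2])/q[2]
def bydepth(d,u,v):
    o,q=ray(d,u,v); return o+q*d['depth'][int(round(v)),int(round(u))]
def proj(d,p):
    K=np.array([[d['fx'],0,d['cx']],[0,d['fy'],d['cy']],[0,0,1]]);T=np.array(d['camera_from_world'])
    return cv2.projectPoints(np.array([p],float),cv2.Rodrigues(T[:3,:3])[0],T[:3,3],K,np.array(d['D'],float))[0][0,0]
E
python3 - <<'E'
from h import *
for n in('top','scene'):
    d=shot(n,n+'0.png'); print(n,d['fx'],ray(d,320,200))
print(r.finger_overhang,r.current_t(),r.current_ee_rot())
E
```

```text
top 435.9150001985283 (array([ 0.50330496, -0.12566578,  0.98629927]), array([ 0.09140711,  0.00137405, -0.99584671]))
scene 376.5347788416933 (array([ 0.26421368, -0.56181403,  0.74551882]), array([ 0.37363374,  0.5461563 , -0.74982914]))
0.022 0.1 [ 9.88933787e-01  1.48356654e-01 -1.35821266e-05 -5.18446229e-04]
```

View pics/top0.png

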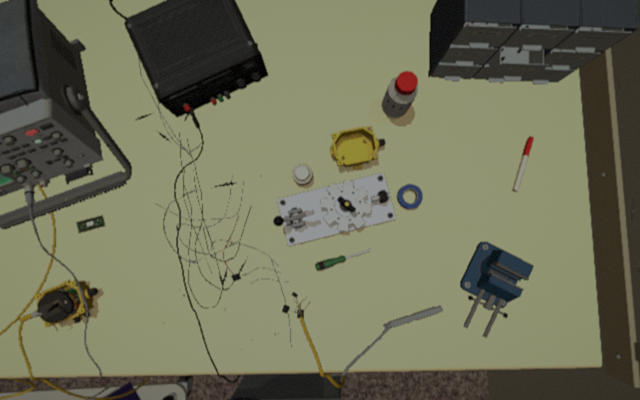

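View pics/scene0.png

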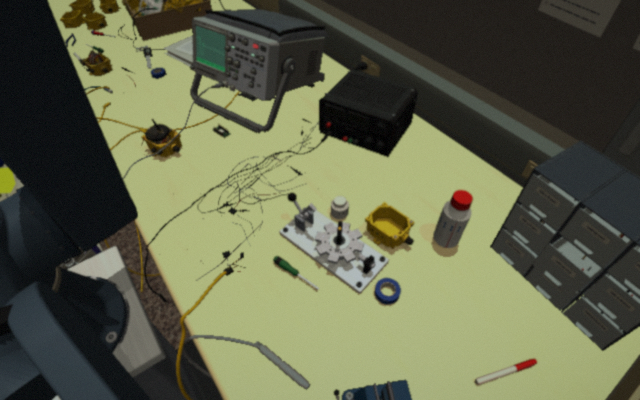

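The top view shows the plate with its ball at about (279,221), the nut at about (346,205), the sensor at about (381,198), the jar at (303,174), the tape at (410,196), the driver at (343,260) and the housing at (355,147). I'll crop in for detail and take numbers.

```bash
python3 - <<'E'
from h import *
d=shot('top'); p=d['pixels']
c=p[165:250,265:405]; a=cv2.resize(c,None,fx=5.6,fy=5.6,interpolation=cv2.INTER_CUBIC)
cv2.imwrite('pics/top1.png',cv2.cvtColor(a,cv2.COLOR_RGB2BGR))
s=shot('scene');c=s['pixels'][180:300,270:400]; a=cv2.resize(c,None,fx=5,fy=5,interpolation=cv2.INTER_CUBIC)
cv2.imwrite('pics/scene1.png',cv2.cvtColor(a,cv2.COLOR_RGB2BGR))
# plate outline: gray light pixels vs cream: low saturation
hsv=cv2.cvtColor(p,cv2.COLOR_RGB2HSV)
print(hsv[207,310],hsv[240,310],hsv[200,335])
m=((hsv[...,1]<60)&(hsv[...,2]>90)).astype(np.uint8); m[:165]=0;m[250:]=0;m[:,:265]=0;m[:,400:]=0
m=cv2.morphologyEx(m,cv2.MORPH_CLOSE,np.ones((5,5)))
cs=cv2.findContours(m,0,2)[0]; k=max(cs,key=cv2.contourArea); re=cv2.minAreaRect(k); print(re)
for q in cv2.boxPoints(re): print(q,onplane(d,*q,.012))
b=((hsv[...,2]<45)).astype(np.uint8); b[:165]=0;b[250:]=0;b[:,:265]=0;b[:,400:]=0
n,l,st,ce=cv2.connectedComponentsWithStats(b)
for i in range(1,n):
    if st[i,4]>8: print(st[i],ce[i],onplane(d,*ce[i],.09))
E
```

```text
[108   8 153] [ 27  22 129] [ 25  10 146]
((332.0, 207.0), (84.0, 134.0), 90.0)
[265. 165.] [ 0.67508204 -0.00153533  0.012     ]
[399. 165.] [ 0.66808191 -0.30431397  0.012     ]
[399. 249.] [ 0.47980012 -0.29699994  0.012     ]
[265. 249.] [4.86033855e-01 3.73720054e-04 1.20000000e-02]
[379 191   9  12  70] [382.82857143 196.35714286] [ 0.59024164 -0.25417882  0.09      ]
[338 198  17  14  85] [345.50588235 205.09411765] [ 0.57386643 -0.17675396  0.09      ]
[274 217  10   8  60] [278.15       220.51666667] [ 0.54509912 -0.03740107  0.09      ]
```

View pics/top1.png

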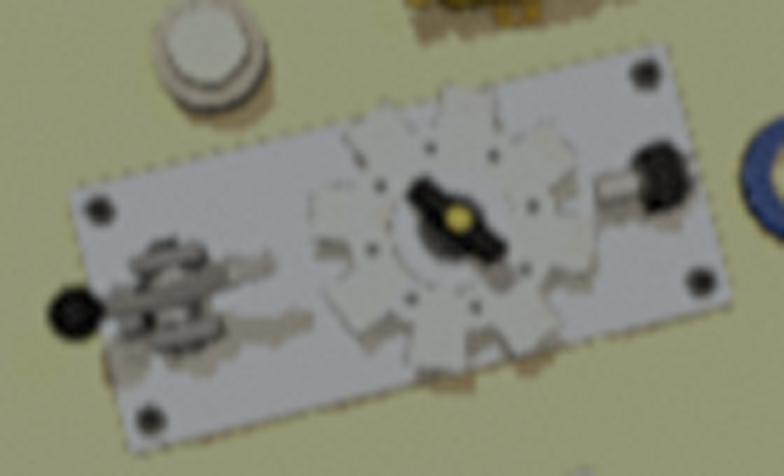

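View pics/scene1.png

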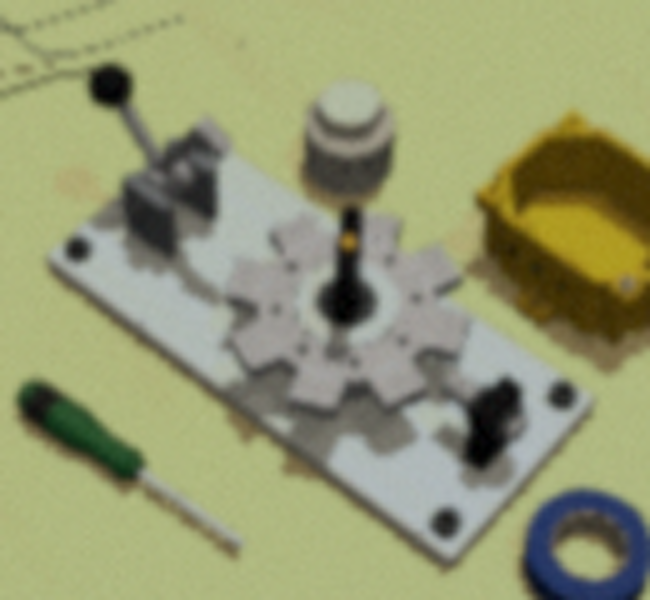

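The crops show the yellow nut hub at crop pixel (459,219), bar ends at about (420,187) and (500,252), and the ball at (77,312). They also give the plate corners and eight dark dots at the slot roots. I'll turn these into poses.

```bash
python3 - <<'E'
from h import *
d=shot('top');s=shot('scene')
f=lambda x,y:((x+.5)/5.6-.5+265,(y+.5)/5.6-.5+165)
g=lambda x,y:((x+.5)/5-.5+270,(y+.5)/5-.5+180)
C=np.array([onplane(d,*f(*q),.012)[:2] for q in[(75,190),(662,43),(730,305),(135,453)]])
print('side lens',[np.linalg.norm(C[i]-C[i-3]) for i in range(4)])
ey=(C[0]+C[3]-C[1]-C[2])/2; yaw=np.arctan2(ey[1],ey[0])-np.pi/2; ey/=np.linalg.norm(ey); ex=np.array([ey[1],-ey[0]])
cen=C.mean(0)-.02*ey; print('yaw',yaw,'axis from corners',cen)
print('hub',onplane(d,*f(459,219),.094)[:2], 'bar ends',[onplane(d,*f(*q),.092)[:2] for q in[(420,187),(500,252)]])
D=np.array([onplane(d,*f(*q),.046)[:2] for q in[(430,148),(493,155),(532,206),(524,268),(476,306),(411,299),(372,249),(380,186)]])
print('dots centre',D.mean(0), np.linalg.norm(D-D.mean(0),axis=1).round(4))
v=D-D.mean(0); a=np.arctan2(v[:,1],v[:,0])-np.arctan2(ey[1],ey[0])
w=np.angle(np.exp(8j*a).mean())/8; print('dots angle mod45',w, (np.angle(np.exp(8j*a))/8).round(3))
print('ball top',onplane(d,*f(77,312),.088)[:2],'exp',cen+.145*ey)
# two-view: hub in scene
def tri(a,b):
    (o1,q1),(o2,q2)=a,b; A=np.stack([q1,-q2],1); t=np.linalg.lstsq(A,o2-o1,rcond=None)[0]
    p,q=o1+t[0]*q1,o2+t[1]*q2; return (p+q)/2,np.linalg.norm(p-q)
print('tri ball',tri(ray(d,*f(77,312)),ray(s,*g(111,85))))
print('proj slots: ', [ (np.array(proj(d,[*(cen+.05*(np.cos(t)*ey-np.sin(t)*ex)),.046]))-[265,165])*5.6 for t in (w,w+.785)])
E
```

```text
side lens [np.float64(0.24336433321078926), np.float64(0.10854375160462112), np.float64(0.24403612229388452), np.float64(0.10784169625254679)]
yaw 0.22305049654009568 axis from corners [ 0.57681946 -0.17956714]
hub [ 0.57638063 -0.17875314] bar ends [array([ 0.58866829, -0.16486554]), array([ 0.56407102, -0.1935616 ])]
dots centre [ 0.5772731  -0.17891332] [0.0318 0.0322 0.0319 0.0318 0.0318 0.0321 0.0321 0.0321]
dots angle mod45 0.02254835643162204 [0.023 0.023 0.013 0.018 0.041 0.018 0.023 0.021]
ball top [ 0.54562332 -0.03760055] exp [ 0.54474465 -0.0381592 ]
tri ball (array([ 0.54457229, -0.03732881,  0.09039699]), np.float64(0.0021324156202715554))
proj slots:  [array([326.77710276, 260.00060246]), array([387.82589176, 338.44176164])]
```

```bash
cat >> h.py <<'E'
from scipy.spatial.transform import Rotation as Ro
A=np.array([.5768,-.1790]); YAW=.223; ey=np.array([-np.sin(YAW),np.cos(YAW)]); ex=np.array([np.cos(YAW),np.sin(YAW)])
def down(a):  # tool pointing down, closing axis y at world angle a
    y=np.array([np.cos(a),np.sin(a),0]);z=np.array([0,0,-1.]);return Ro.from_matrix(np.stack([np.cross(y,z),y,z],1)).as_quat()
def P(s,z,t=0): return [*(A+s*ey+t*ex),z]
E
python3 - <<'E'
from h import *
for a in (YAW,YAW+np.pi): print('push',r.inverse_kinematics(P(.18,.15),down(a)))
b=.862
for a in (b+np.pi/2,b-np.pi/2):
    for k in (0,-.9,-1.8): print('nut',k,r.inverse_kinematics(P(0,.085),down(a+k)))
E
```

```text
push [-9.31380751e-02  4.59233575e-01  1.77792888e+00 -4.44089210e-16
  9.04430195e-01 -3.16138075e-01]
push [-9.31380751e-02  4.59233575e-01  1.77792888e+00 -4.44089210e-16
  9.04430195e-01  2.82545458e+00]
nut 0 [-3.77980461e-01  6.56254485e-01  1.62664381e+00 -4.44089210e-16
  8.58694359e-01 -2.81077679e+00]
nut -0.9 [-3.77980461e-01  6.56254485e-01  1.62664381e+00 -4.44089210e-16
  8.58694359e-01 -1.91077679e+00]
nut -1.8 [-3.77980461e-01  6.56254485e-01  1.62664381e+00 -4.44089210e-16
  8.58694359e-01 -1.01077679e+00]
nut 0 [-3.77980461e-01  6.56254485e-01  1.62664381e+00 -4.44089210e-16
  8.58694359e-01  3.30815866e-01]
nut -0.9 [-3.77980461e-01  6.56254485e-01  1.62664381e+00 -4.44089210e-16
  8.58694359e-01  1.23081587e+00]
nut -1.8 [-3.77980461e-01  6.56254485e-01  1.62664381e+00 -4.44089210e-16
  8.58694359e-01  2.13081587e+00]
```

```bash
python3 - <<'E'
from h import *
r.set_gripper(0.0,30)
r.move_to(P(.182,.2),down(YAW)); r.move_linear(P(.182,.103))
r.move_linear(P(.128,.103),vel=.08); print(r.current_contact_force())
r.move_linear(P(.15,.103)); r.move_linear(P(.16,.2)); 
r.move_linear(P(.30,.22),vel=.25)
d=shot('top');s=shot('scene')
a=cv2.resize(d['pixels'][165:250,265:405],None,fx=5,fy=5,interpolation=cv2.INTER_CUBIC)
b=cv2.resize(s['pixels'][170:300,270:400],None,fx=3.3,fy=3.3,interpolation=cv2.INTER_CUBIC)
cv2.imwrite('pics/top2.png',cv2.cvtColor(a,cv2.COLOR_RGB2BGR));cv2.imwrite('pics/scene2.png',cv2.cvtColor(b,cv2.COLOR_RGB2BGR))
p=d['pixels'];m=(p.max(2)<45).astype(np.uint8)
n,l,st,ce=cv2.connectedComponentsWithStats(m)
for i in range(1,n):
    if st[i,4]>15 and 270<ce[i][0]<390 and 185<ce[i][1]<245:
        w=onplane(d,*ce[i],.096)[:2]-A; print(ce[i],st[i,4],'s',w@ey,'t',w@ex)
for L in (0,.15): 
    th=L-.349; q=P(.110+.0547*np.sin(th),.046+.0547*np.cos(th)); print(L,proj(d,q),(proj(d,q)-[265,165])*5,(proj(s,q)-[270,170])*3.3)
print(r.current_t())
E
```

```text
[-0.35288904 -0.0539903   0.16904675]
[382.77419355 196.37096774] 62 s -0.07520707299418826 t -0.0038952784703732528
[345.68918919 205.04054054] 74 s 0.0028860962960704528 t -0.0027336277541819614
[302.96969697 214.06060606] 66 s 0.09219035134644724 t 0.0005228903598036155
0 [303.42739176 214.16187332] [192.1369588  245.80936658] [128.942476   119.00253468]
0.15 [299.622266   215.03559273] [173.11132999 250.17796363] [120.39929769 111.19711637]
6.9167
```

View pics/top2.png

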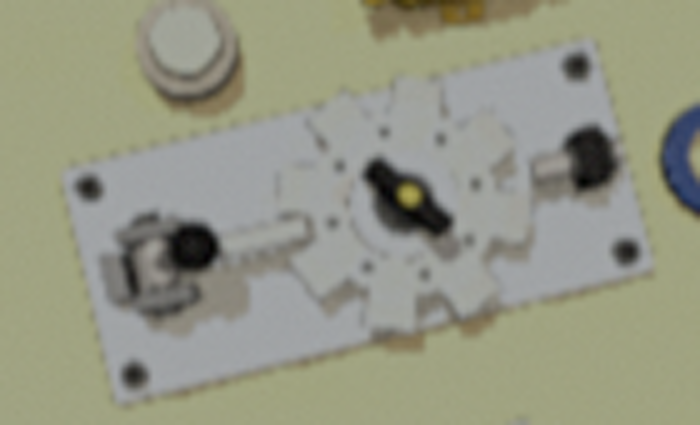

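The ball now sits at s=92 mm, about 1 mm from the locked position, with the tooth in a slot. Next I grip the nut and turn it clockwise while watching the moment.

```bash
python3 - <<'E'
from h import *
a=.862-np.pi/2
r.move_to(P(0,.2),down(a)); r.set_gripper(.6,60)
r.move_linear(P(0,.085)); r.set_gripper(0,60)
print(r.current_opening(),r.current_contact_force().round(2) if hasattr(r.current_contact_force(),'round') else r.current_contact_force())
q0=np.array(r.current_q()); base=np.array(r.current_torque()); k=0;done=0
while k<1.95:
    k+=.1 if k<.95 else .04
    q=q0.copy(); q[5]+=k; r.set_joints(q); t=np.array(r.current_torque())-base
    print(round(k,2),t.round(3)[2],round(r.current_q()[5]-q0[5],3),np.abs(np.array(r.current_contact_force())).max().round(1),end=' | ')
    if abs(t[2])>1.2: break
print(r.current_t(),r.current_opening())
E
```

```text
0.10439590218237876 [-4.77  2.92  9.35]
0.1 0.032 0.098 2.2 | 0.2 0.014 0.196 3.7 | 0.3 0.006 0.295 4.6 | 0.4 0.033 0.395 4.4 | 0.5 -0.01 0.495 4.7 | 0.6 0.017 0.595 4.8 | 0.7 0.042 0.695 5.1 | 0.8 0.036 0.795 5.1 | 0.9 -0.018 0.895 5.3 | 1.0 0.007 0.995 5.6 | 1.04 -0.003 1.035 5.6 | 1.08 0.005 1.075 5.9 | 1.12 0.074 1.115 6.2 | 1.16 0.035 1.155 5.6 | 1.2 -0.024 1.195 6.8 | 1.24 -0.01 1.235 7.5 | 1.28 0.008 1.275 7.6 | 1.32 0.039 1.315 7.4 | 1.36 0.081 1.355 6.4 | 1.4 0.042 1.395 8.5 | 1.44 -0.002 1.435 6.8 | 1.48 0.024 1.475 7.7 | 1.52 0.176 1.515 8.2 | 1.56 0.722 1.554 8.4 | 1.6 1.163 1.593 7.8 | 1.64 1.654 1.633 8.3 | 16.475 0.10674836420646634
```

```bash
python3 - <<'E'
from h import *
r.set_gripper(.6); r.move_linear(P(0,.2)); r.set_gripper(0.,30)
r.move_to(P(.055,.2),down(YAW)); r.move_linear(P(.055,.104))
r.move_linear(P(.110,.104),vel=.08); print(r.current_contact_force())
r.move_linear(P(.09,.104)); r.move_linear(P(.08,.22),vel=.2)
r.move_to([.40,.1,.28],down(YAW)); r.sleep(.3)
d=shot('top');s=shot('scene')
a=cv2.resize(d['pixels'][120:275,260:430],None,fx=3.8,fy=3.8,interpolation=cv2.INTER_CUBIC)
cv2.imwrite('pics/top3.png',cv2.cvtColor(a,cv2.COLOR_RGB2BGR))
p=d['pixels'];m=(p.max(2)<45).astype(np.uint8)
n,l,st,ce=cv2.connectedComponentsWithStats(m)
for i in range(1,n):
    if st[i,4]>15 and 265<ce[i][0]<390 and 185<ce[i][1]<245:
        w=onplane(d,*ce[i],.088)[:2]-A; print(ce[i],st[i,4],'s',w@ey,'t',w@ex)
print(r.current_t())
E
```

```text
[0.24682419 0.73045809 0.9228753 ]
[382.84057971 196.27536232] 69 s -0.07668001458851362 t -0.0032334065353509262
[346.04166667 205.36111111] 72 s 0.0017573695549368184 t -0.003040162032581622
[302.92753623 214.11594203] 69 s 0.09251709460505482 t 0.0009757235572945416
24.6
```

View pics/top3.png

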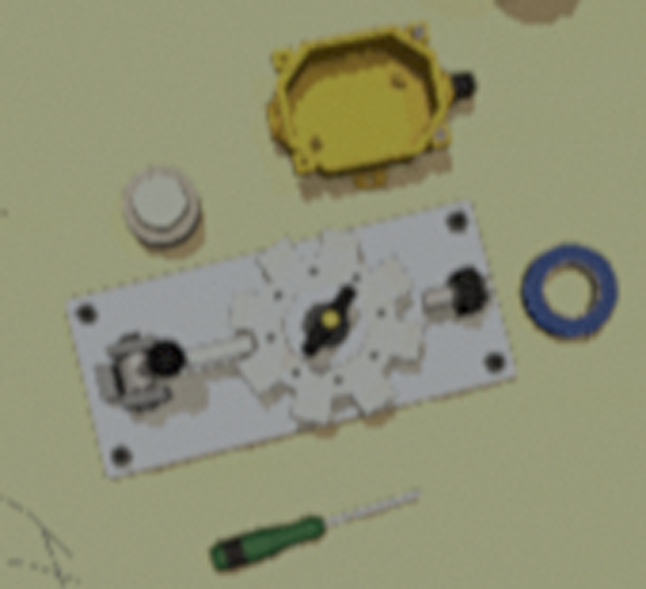

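The bar has turned about 1.5 rad and the bystanders are unmoved. The ball at (165,358) in the crop fell back to locked, so my push was too short. I'll push again, further and with force checks.

```bash
python3 - <<'E'
from h import *
print(r.current_opening())
r.move_to(P(.055,.2),down(YAW)); r.move_linear(P(.055,.100))
r.move_linear(P(.108,.100),vel=.08); f0=np.array(r.current_contact_force())
for x in np.arange(.111,.134,.003):
    r.move_linear(P(x,.100),vel=.05); f=np.array(r.current_contact_force()); print(round(x,3),f.round(2))
    if abs(f[:2]@ey)>4: break
d=shot('top');s=shot('scene')
b=cv2.resize(s['pixels'][150:290,250:400],None,fx=4,fy=4,interpolation=cv2.INTER_CUBIC)
cv2.imwrite('pics/scene3.png',cv2.cvtColor(b,cv2.COLOR_RGB2BGR)); print(r.current_t())
E
```

```text
-8.418440220965316e-05
0.111 [0.63 0.32 1.12]
0.114 [0.4  1.63 1.14]
0.117 [ 0.57  0.11 -0.26]
0.12 [0.17 0.14 0.5 ]
0.123 [-0.63 -0.16  0.02]
0.126 [ 0.86 -7.54 -0.73]
28.9417
```

View pics/scene3.png

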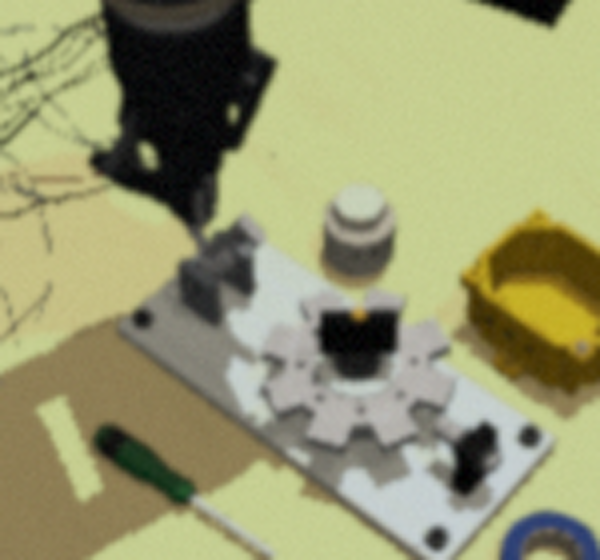

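The lever is thrown out against its stop, with force rising at s=126 mm. I'll back off gently and check that it stays.

```bash
python3 - <<'E'
from h import *
r.move_linear(P(.118,.100),vel=.03); r.move_linear(P(.095,.100),vel=.1); r.move_linear(P(.08,.22),vel=.2)
r.move_to([.40,.1,.28],down(YAW)); r.sleep(.5)
d=shot('top')
a=cv2.resize(d['pixels'][120:275,260:430],None,fx=3.8,fy=3.8,interpolation=cv2.INTER_CUBIC)
cv2.imwrite('pics/top4.png',cv2.cvtColor(a,cv2.COLOR_RGB2BGR))
p=d['pixels'];m=(p.max(2)<45).astype(np.uint8)
n,l,st,ce=cv2.connectedComponentsWithStats(m)
for i in range(1,n):
    if st[i,4]>15 and 265<ce[i][0]<390 and 185<ce[i][1]<245:
        w=onplane(d,*ce[i],.088)[:2]-A; print(ce[i],st[i,4],'s',w@ey,'t',w@ex)
print(r.current_t())
E
```

```text
[382.82352941 196.35294118] 68 s -0.07660467257837075 t -0.003380730063092594
[346.06944444 205.36111111] 72 s 0.0017017455040672464 t -0.003054073554618444
[278.03508772 220.56140351] 57 s 0.14552677022698568 t 0.0005018616624825993
32.075
```

View pics/top4.png

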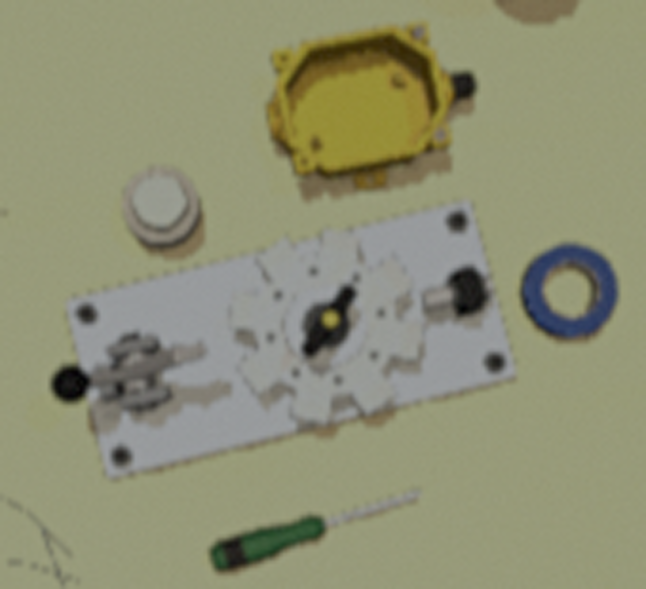

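The ball is at (70,383) in the crop, s=145.5 mm, so the lever is fully open. The nut bar is unmoved since it was tightened.

```bash
python3 -c "
from cell import r
print(r.hand_in())"
```

```text
the job is handed in; nothing more can be done
None
```

The job is handed in at about 32 s: tooth locked in a slot, nut turned about 1.5 rad clockwise until its stop resisted with 1.65 N m, lever thrown back out and staying open (the first throw-back fell short and was repeated), nothing around the spindle visibly moved.

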